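Set the lockbox thumbwheels and release the catch

TASK

Unlock the grey steel lockbox: with a fingertip, roll its left thumbwheel until the four-dot number is squarely on top and its right thumbwheel until the three-dot number is, leaving the middle wheel alone, because it already shows two. Then, with the numbers left like that, slide the catch on the lid fully home, towards the wheels. Be gentle: press a wheel only enough to make it roll, never force the catch, and leave the other goods on the table where they are.

Things in the scene. Friction and masses are not known exactly. Their poses are not given: they have to be found in the camera images.
- lockbox: grey steel lockbox fixed to the table, 80 (x) by 150 (y) by 52 mm tall; origin at the centre of its underside, x away from the robot, y left. Along the centre line (x = 0) of its flat deck stand three thumbwheels in slots and, at the left end, a dark sliding catch. Keep the force of hand or arm on any part of it, wheels and catch included, under 18 N.
- wheel_left (a joint): left metal thumbwheel, 24 mm radius, 16 mm wide, axle along lockbox y, at lockbox y = 21 mm. Value in rad: 0 has one dot squarely on top, each 1.047 more brings up the next number (four dots 3.142); it grows as the wheel's top rolls along lockbox +x, away from the robot. Stops at -0.35 and 5.6: it cannot pass from six to one. Must end at four, 3.142.
- wheel_middle (a joint): middle thumbwheel, at lockbox y = -13 mm, same size and values. It shows two dots (1.047) and must not be turned. All wheel tops stand nominally at z = 64 mm, 12 mm above the deck, but each sits on a worn seat, so its true height is up to 4 mm higher or lower, in no reading: find it by touch.
- wheel_right (a joint): right thumbwheel, at lockbox y = -47 mm, same size and values; must end at three dots, 2.094. All wheels are held by friction alone (0.065 N m, 2.7 N at the rim), no clicks; one rolls when a fingertip pressed on its top with about 6 to 13 N is drawn along lockbox x. Under each is a stiff spring, about 10 N per mm.
- catch (a joint): dark ribbed sliding catch, a block 26 mm (x) by 12 mm (y), from z = 53 to 68 mm, on the deck's left end. Value in m: 0 locked, growing to 0.020 fully home as it slides along lockbox -y, to the right, towards the wheels. About 3 N of friction. Unless all wheels are within about 0.2 rad of four, two, three it is blocked after about 2 mm.
- catch_start (a point): middle of the catch in its locked position, at lockbox x = 0, y = 58 mm, 60 mm above the underside; stays there when the catch moves
- jar_near: peach-coloured jar with a cream lid, 60x60x92 mm, a bystander behind the lockbox; origin at the centre of its underside
- jar_right: amber jar with a grey lid, 70x69x86 mm, a bystander behind the lockbox to the right; origin at the centre of its underside
- calculator: pocket calculator, 68x115x13 mm, a bystander to the left of the lockbox; origin at the centre of its underside

How it is judged:
On the way, in this order (a step that is already met when the one before it is completed fails the run):
1. the left wheel shows four and the right wheel three, the catch still locked (value of joint wheel_left between 2.982 and 3.302 rad and value of joint wheel_right between 1.934 and 2.254 rad and value of joint catch below 0.004 m), for 0.2 s.
2. the catch is slid fully home (value of joint catch above 0.017 m), for 0.2 s.
At the end, for the whole second after the job is handed in: The wheels read four, two, three from left to right, each within 0.16 rad of squarely on top, and the catch is at rest at least 17 mm along its 20 mm travel (value of joint wheel_left between 2.982 and 3.302 rad and value of joint wheel_middle between 0.887 and 1.207 rad and value of joint wheel_right between 1.934 and 2.254 rad and value of joint catch above 0.017 m and velocity of joint catch below 0.005 m/s); the robot touches nothing.
It fails at once if the middle wheel is turned out of its place (by more than about 0.16 rad from two) (not (value of joint wheel_middle between 0.887 and 1.207 rad)).
It fails at once if the hand or arm presses on the lockbox, a wheel, the catch or anything else with more than 18 N (contact force between any of the fingers, the arm and anything else above 18 N).
It fails at once if a jar or the calculator is moved by more than 20 mm (distance of any of jar_near, jar_right, calculator from where it was at the start of the episode above 0.02 m).
It also fails if it takes over 58 s, if anything falls off the work surface, if the arm or the gripper's body presses on something with over 40 N, if the wrist force passes 120 N, or if a joint passes its speed limit or range.

ROBOT

A 6-joint arm with a two-finger parallel gripper is mounted at the origin on a cart in front of the work surface, level with it; the furniture and walls round the work are solid. World frame = base frame: x ahead of the robot, y to its left, z up, the work surface at z = 0. Lengths are in m, angles in rad, forces in N, time in s.
With the tool pointing down it reaches from about 0.3 to 0.775 m from the base axis. Payload 14.6 kg.
Tool frame: the origin (TCP) lies on the front face of the gripper's body, between the roots of the fingers; the fingertips stand 73 mm ahead of it and the grasp point (between the pads) lies 54 mm ahead of it; z points along the fingers, y is the line along which they close (so a half turn about z gives the same grasp; the last joint's range is limited). The gripper opens to 85 mm and grips with 20 to 120 N. Pads are 22 mm wide; open, the fingers measure 114 mm over their backs; the gripper's body (76 mm by 85 mm) begins 54 mm behind the grasp point. The pads swing forward as they close: fully open they stand 13 mm farther back than shut.
Start: joints at [-1.339, 0.3, 1.521, -0, 1.321, -0.067], TCP at [0.162, -0.526, 0.304] pointing down, gripper open.
Joint ranges: [-3.03, 3.03], [-0.79, 2.21], [0.23, 2.52], [-1.04, 4.18], [0, 3.07], [-2.55, 2.55]. Speed limits (rad/s): [2.22, 2.22, 2.57, 3.14, 3.14, 3.14].

INTERFACE

Orientations are given as [roll, pitch, yaw] about the fixed x, y, z axes, in that order (R = Rz(yaw) Ry(pitch) Rx(roll)).
In Python, from rig import r gives the robot as it stands.
- The arm moves only by the tool arm_command, never from a script. Its argument "targets" is a list of rows, each a list of 3 entries, a list of its own where there are three numbers: the shift along the tool's x, y, z in m, then the turn, a rotation vector about the tool's x, y, z in rad, then the closure, from 0 (fully open) to 1 (shut). A call has exactly 10 rows; each row shifts and turns the commanded pose from where the row before left it, along the tool's axes as they then stand; what a row does not reach is not made up. A row lasts 1/8 s, in which the tool goes at most 62.5 mm and 10.7 degrees, less where a joint would pass 70% of its speed; a pose out of reach is approached as far as the arm can. A call with a gripper value outside its range is refused whole. The fingers move at their own pace and stop on an object; the grip force is fixed at half the most. Time passes only in rows, so rows that do not move let the fingers close, or fill a call up. It gives the time, the measured TCP pose, the force, the opening and the grip force at its end, in the units of the state.
- r.read_state(): the state, without advancing time (a new reading comes with each control period).
- r.get_image(name): name is "side" or "top"; returns a dict with "pixels" (420x560x3 uint8, blue, green, red), "intrinsics" (3x3 intrinsics, pixels), "xyz" and "rotation" of the camera in the world. Camera axes: x right, y down, z forward; pixel columns grow to the right and rows downward; lengths in m; the calibration is good to about 2 mm. A picture is of the moment at which its call begins. There is no depth.
- r.finish_job(): hands the job in; it is judged then, once.
The state is a dict: "t": time; "joints": joint angles; "qd": joint speeds; "joint_torque": joint torques, N m; "position": TCP position; "eef_rot": TCP orientation; "contact_force": force on the tool from outside, world axes, zero at the start; "wrist_torque": the same for the moment, N m; "finger_gap": finger opening in m; "grasp_force": force on a finger pad.
Only numpy, scipy, OpenCV 4.12 (cv2) and the standard library are available. Lean on these libraries where they do the work, as an engineer would, in place of code of your own. Each camera call takes 0.05 s, during which the arm holds its last target. There are 200 camera calls.

## Working session

There is one attempt and no reset: what is moved stays moved. The work goes in short steps, Python scripts to look and compute and a tool call to move; the robot and the scene stay as the last step left them, time stands still between calls to the robot, and variables do not carry over. Pictures are saved under pics/ and viewed, at most 10 in all, crops included, and the job is handed in when it is done.

Besides the shell and the picture viewer there is one more tool, called after "Call:" by a JSON object that holds its "method" and its "body", one argument or row to a line. arm_command: Moves the arm, as the interface text tells. Its arguments: {"type":"object","properties":{"targets":{"type":"array"}},"required":["targets"]}

```bash
mkdir -p pics; ls
python3 - <<'E'
from rig import r
import cv2,pickle
d={}
for n in("side","top"):
    i=r.get_image(n); d[n]=i; cv2.imwrite(f"pics/{n}0.png",i["pixels"]); print(n,i["intrinsics"],i["xyz"],i["rotation"])
pickle.dump(d,open("im0.pkl","wb"))
s=r.read_state();print(s)
E
```

```text
pics
side [[540.7830437    0.         287.76678451]
 [  0.         540.7830437  207.15787783]
 [  0.           0.           1.        ]] [ 1.09511654 -0.22058752  0.71852287] [-2.40732574e+00 -1.39252341e-03  1.14585354e+00]
top [[512.07014691   0.         272.88909066]
 [  0.         512.07014691 204.88544072]
 [  0.           0.           1.        ]] [0.42894859 0.00246353 0.97420237] [-2.97595764  0.02558881 -1.55022927]
{'t': 0.1, 'joints': array([-1.33860217e+00,  3.00444212e-01,  1.52152671e+00,  9.52863429e-06,
        1.32068406e+00, -6.66182117e-02]), 'qd': array([ 8.95861791e-05, -1.18533800e-03, -6.33991951e-04,  2.40761784e-05,
        1.47020348e-03,  5.42335979e-04]), 'joint_torque': array([-3.50386144e-04, -5.44376457e+01, -3.62371051e+01, -1.00110080e-04,
        2.99074120e-03,  2.40528152e-05]), 'position': array([ 0.16187088, -0.52550319,  0.30335902]), 'eef_rot': array([-3.14053330e+00, -7.99270261e-05,  2.98809961e-01]), 'contact_force': array([-0.34560963, -0.24376704, -0.05829339]), 'wrist_torque': array([ 0.01563117, -0.0229057 , -0.02242626]), 'grasp_force': 0.0, 'finger_gap': 0.08578496311627114}
```

View pics/top0.png

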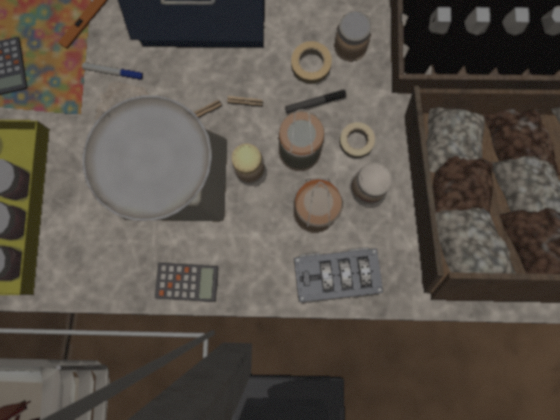

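View pics/side0.png

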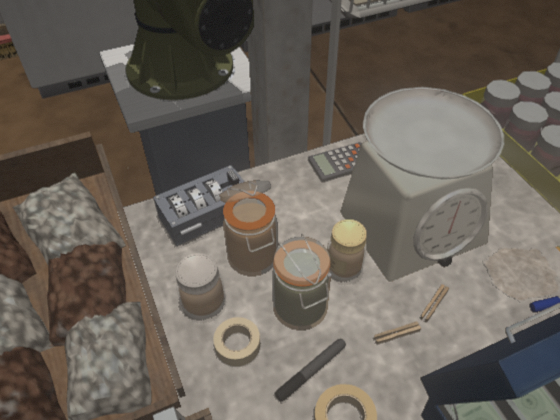

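The top view shows the lockbox at about (338,275), with the catch on its left at (310,278) and the wheels at x≈327, 346 and 365. The jars are behind it. The side view shows the wheels at (178,204), (197,198) and (214,190).

```bash
cat > h.py <<'E'
import numpy as np,cv2
from scipy.spatial.transform import Rotation as Ro
def Rm(i):
    a=np.asarray(i["rotation"]); return a if a.shape==(3,3) else Ro.from_euler("xyz",a).as_matrix()
def ray(i,u,v,z):
    d=Rm(i)@np.linalg.inv(i["intrinsics"])@[u,v,1]; c=np.asarray(i["xyz"]); return c+d*(z-c[2])/d[2]
def proj(i,p):
    q=i["intrinsics"]@Rm(i).T@(np.asarray(p)-i["xyz"]); return q[:2]/q[2]
E
python3 - <<'E'
import pickle;from h import *
d=pickle.load(open("im0.pkl","rb"));t=d["top"];s=d["side"]
# rough corners check
for uv in[(338,275),(327,276),(346,274),(365,272)]:print(ray(t,*uv,.052))
a=cv2.resize(t["pixels"][235:315,280:400],None,fx=6.6,fy=6.6,interpolation=2)[:,:792]
b=cv2.resize(s["pixels"][155:250,140:280],None,fx=5.6,fy=5.6,interpolation=2)
cv2.imwrite("pics/ta.png",a);cv2.imwrite("pics/sa.png",b)
hsv=cv2.cvtColor(t["pixels"],cv2.COLOR_BGR2HSV)
print(hsv[290,310],hsv[255,330],hsv[290,350],hsv[310,340],hsv[240,340])
print(proj(s,ray(t,346,274,.064)))
E
```

```text
[ 0.45802871 -0.08928375  0.052     ]
[ 0.45587692 -0.06976021  0.052     ]
[ 0.46007439 -0.10347857  0.052     ]
[ 0.46426932 -0.13717657  0.052     ]
[110   7 109] [135   5 104] [120   5  98] [ 16  31 124] [ 16  29 134]
[195.32190798 190.68937027]
```

View pics/ta.png

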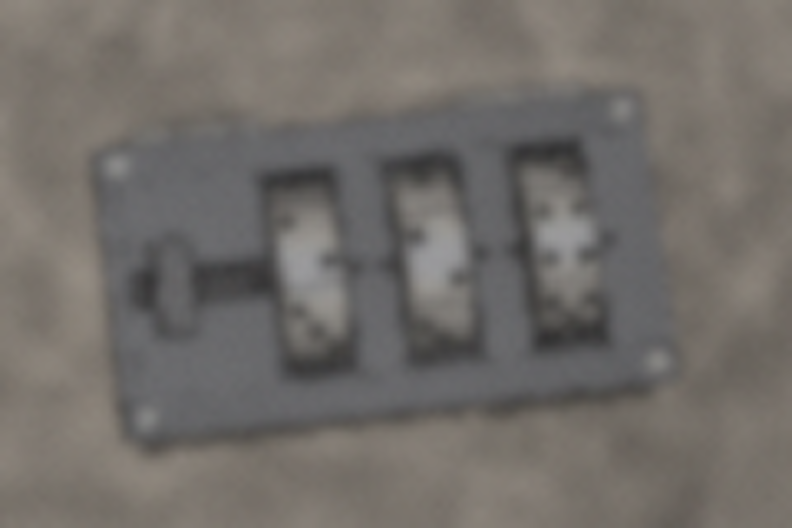

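View pics/sa.png

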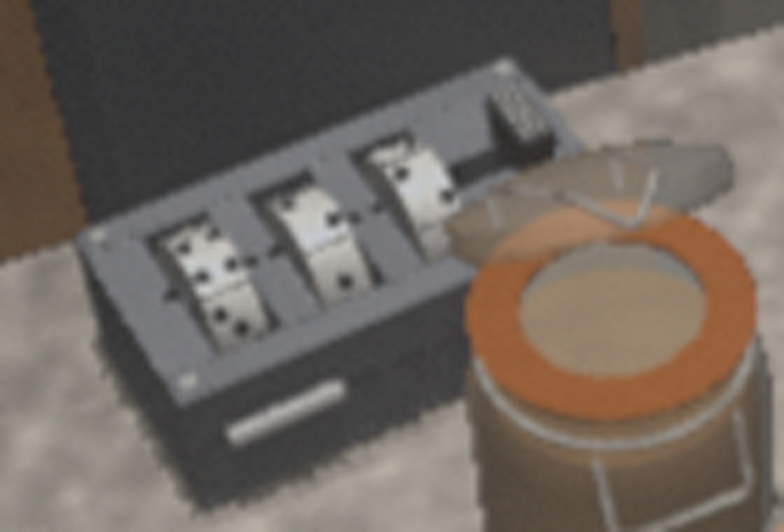

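The top crop shows the screws at (118,167), (622,110), (147,418) and (658,362). The left wheel shows a two, rolled towards +x, with dots at (290,217) and (330,260). The middle wheel shows a square two, with dots at (415,235) and (460,278). The right wheel shows a four, with dots at (545,212), (595,207), (550,258) and (585,255). The side crop agrees.

```bash
cat >> h.py <<'E'
def boxpose(t,sc):
    # sc: screws order left-far, right-far, left-near, right-near at z=.052 (+rim)
    P=np.array([ray(t,*p,.052)[:2] for p in sc]); c=P.mean(0)
    v=(P[0]-P[1]+P[2]-P[3]); yaw=np.arctan2(-v[0],v[1]); return c,yaw,P
def inbox(c,yaw,p):
    co,si=np.cos(yaw),np.sin(yaw); return np.array([[co,si],[-si,co]])@(np.asarray(p)[:2]-c)
E
python3 - <<'E'
import pickle;from h import *
d=pickle.load(open("im0.pkl","rb"));t=d["top"];s=d["side"]
T=lambda p:((p[0]+.5)/6.6+280-.5,(p[1]+.5)/6.6+235-.5)
S=lambda p:((p[0]+.5)/5.6+140-.5,(p[1]+.5)/5.6+155-.5)
c,y,P=boxpose(t,[T(p) for p in[(118,167),(622,110),(147,418),(658,362)]])
print(c,y);print([inbox(c,y,p).round(4) for p in P])
print("side screws",[(ray(s,*S(p),.052)[:2].round(4),inbox(c,y,ray(s,*S(p),.052)).round(4)) for p in[(505,67),(98,236),(187,383)]])
def cyl(i,uv,yc,zc,R=.024):
    K=np.linalg.inv(i["intrinsics"]);dd=Rm(i)@K@[*uv,1];o=np.asarray(i["xyz"])
    co,si=np.cos(y),np.sin(y);M=np.array([[co,si,0],[-si,co,0],[0,0,1]])
    o=M@(o-[*c,0]);dd=M@dd;a=dd[0]**2+dd[2]**2;ox,oz=o[0],o[2]-zc
    b=ox*dd[0]+oz*dd[2];k=ox**2+oz**2-R*R;l=(-b-np.sqrt(b*b-a*k))/a;p=o+l*dd
    return np.array([np.arctan2(p[0],p[2]-zc),p[1]*1e3]).round(3)
for n,tt,ss in[("L",[(290,217),(330,260),(300,312),(320,330)],[(405,175),(447,195)]),("M",[(415,235),(460,278)],[(288,203),(333,219)]),
 ("R",[(545,212),(595,207),(550,258),(585,255)],[(180,248),(213,233),(200,276),(233,264)])]:
    print(n,[cyl(t,T(p),0,.04) for p in tt],[cyl(s,S(p),0,.04) for p in ss])
E
```

```text
[ 0.45891666 -0.08939518] 0.12980212474989675
[array([0.0337, 0.0688]), array([ 0.0339, -0.0688]), array([-0.0337,  0.0689]), array([-0.0339, -0.0688])]
side screws [(array([ 0.4162, -0.0257]), array([-0.0341,  0.0687])), (array([ 0.435 , -0.1631]), array([-0.0332, -0.07  ])), (array([ 0.5025, -0.1551]), array([ 0.0347, -0.0708]))]
L [array([ 0.673, 24.643]), array([ 0.097, 15.894]), array([-0.448, 25.37 ]), array([-0.711, 20.405])] [array([ 0.137, 16.103]), array([ 0.609, 24.547])]
M [array([ 0.27 , -7.496]), array([ -0.26 , -17.864])] [array([ -0.203, -18.832]), array([  0.321, -10.008])]
R [array([  0.37 , -42.777]), array([  0.363, -56.164]), array([ -0.149, -42.217]), array([ -0.159, -51.548])] [array([ -0.2  , -53.779]), array([ -0.226, -42.961]), array([  0.335, -53.123]), array([  0.357, -42.863])]
```

Call:
{"method": "arm_command", "body": {
  "targets": [
    [[0.046, -0.039, 0], [0, 0, 0], 1],
    [[0.046, -0.039, 0], [0, 0, 0], 1],
    [[0.046, -0.039, 0], [0, 0, 0], 1],
    [[0.046, -0.039, 0], [0, 0, 0], 1],
    [[0.046, -0.039, 0], [0, 0, 0], 1],
    [[0.046, -0.039, 0], [0, 0, 0], 1],
    [[0.046, -0.039, 0], [0, 0, 0], 1],
    [[0.046, -0.039, 0], [0, 0, 0], 1],
    [[0.046, -0.039, 0], [0, 0, 0], 1],
    [[0, 0, 0], [0, 0, 0.169], 1]
  ]
}}

```text
t: 1.35
position: [0.4554, -0.0652, 0.3034]
eef_rot: [-3.141, 0.001, 0.132]
contact_force: [0.0, -1.2, -0.6]
finger_gap: 0.0001
grasp_force: 0.0
```

Call:
{"method": "arm_command", "body": {
  "targets": [
    [[0.0004, 0.0035, 0.03], [0, 0, 0.002], 1],
    [[0, 0, 0.03], [0, 0, 0], 1],
    [[0, 0, 0.03], [0, 0, 0], 1],
    [[0, 0, 0.03], [0, 0, 0], 1],
    [[0, 0, 0.02], [0, 0, 0], 1],
    [[0, 0, 0.01], [0, 0, 0], 1],
    [[0, 0, 0.004], [0, 0, 0], 1],
    [[0, 0, 0.004], [0, 0, 0], 1],
    [[0, 0, 0], [0, 0, 0], 1],
    [[0, 0, 0], [0, 0, 0], 1]
  ]
}}

```text
t: 2.6
position: [0.4552, -0.0717, 0.1462]
eef_rot: [3.141, -0.001, 0.128]
contact_force: [0.5, -0.2, 1.0]
finger_gap: -0.0002
grasp_force: 0.0
```

Run:
```python
from rig import r
import cv2
from h import *
s=r.read_state();print(s["position"],s["eef_rot"],s["contact_force"])
i=r.get_image("side");cv2.imwrite("pics/s1.png",cv2.resize(i["pixels"][110:250,120:300],None,fx=4.2,fy=4.2,interpolation=2))
```

```text
[ 0.45521213 -0.07174815  0.14624424] [ 3.14138492e+00 -5.78022231e-04  1.27782357e-01] [ 0.54160981 -0.22398668  1.01487175]
```

View pics/s1.png

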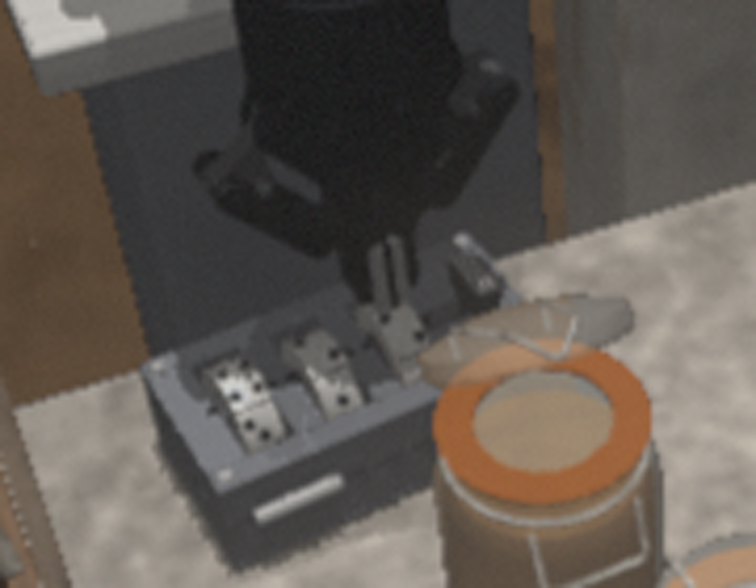

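The picture shows the closed fingertips just above the left wheel at about (390,310), with the other wheels clear.

Call:
{"method": "arm_command", "body": {
  "targets": [
    [[0.0014, -0.003, 0.001], [0, 0, -0.002], 1],
    [[0, 0, 0.001], [0, 0, 0], 1],
    [[0, 0, 0.001], [0, 0, 0], 1],
    [[0, 0, 0.001], [0, 0, 0], 1],
    [[0, 0, 0], [0, 0, 0], 1],
    [[0, 0, 0], [0, 0, 0], 1],
    [[0, 0, 0], [0, 0, 0], 1],
    [[0, 0, 0], [0, 0, 0], 1],
    [[0, 0, 0], [0, 0, 0], 1],
    [[0, 0, 0], [0, 0, 0], 1]
  ]
}}

```text
t: 3.9
position: [0.4561, -0.0686, 0.1419]
eef_rot: [3.142, -0.0, 0.13]
contact_force: [0.2, 0.9, -0.0]
finger_gap: -0.0
grasp_force: 0.0
```

Call:
{"method": "arm_command", "body": {
  "targets": [
    [[0, 0, 0.0006], [0, 0, 0], 1],
    [[0, 0, 0.0006], [0, 0, 0], 1],
    [[0, 0, 0], [0, 0, 0], 1],
    [[0, 0, 0], [0, 0, 0], 1],
    [[0, 0, 0], [0, 0, 0], 1],
    [[0, 0, 0], [0, 0, 0], 1],
    [[0, 0, 0], [0, 0, 0], 1],
    [[0, 0, 0], [0, 0, 0], 1],
    [[0, 0, 0], [0, 0, 0], 1],
    [[0, 0, 0], [0, 0, 0], 1]
  ]
}}

```text
t: 5.15
position: [0.4561, -0.0686, 0.1407]
eef_rot: [-3.142, 0.0, 0.13]
contact_force: [0.7, 0.6, 0.3]
finger_gap: 0.0003
grasp_force: 0.0
```

Call:
{"method": "arm_command", "body": {
  "targets": [
    [[0, 0, 0.0006], [0, 0, 0], 1],
    [[0, 0, 0.0006], [0, 0, 0], 1],
    [[0, 0, 0], [0, 0, 0], 1],
    [[0, 0, 0], [0, 0, 0], 1],
    [[0, 0, 0], [0, 0, 0], 1],
    [[0, 0, 0], [0, 0, 0], 1],
    [[0, 0, 0], [0, 0, 0], 1],
    [[0, 0, 0], [0, 0, 0], 1],
    [[0, 0, 0], [0, 0, 0], 1],
    [[0, 0, 0], [0, 0, 0], 1]
  ]
}}

```text
t: 6.4
position: [0.4561, -0.0686, 0.1395]
eef_rot: [-3.142, -0.0, 0.13]
contact_force: [-0.0, -0.5, -0.2]
finger_gap: 0.0
grasp_force: 0.0
```

Call:
{"method": "arm_command", "body": {
  "targets": [
    [[0, 0, 0.0006], [0, 0, 0], 1],
    [[0, 0, 0.0006], [0, 0, 0], 1],
    [[0, 0, 0], [0, 0, 0], 1],
    [[0, 0, 0], [0, 0, 0], 1],
    [[0, 0, 0], [0, 0, 0], 1],
    [[0, 0, 0], [0, 0, 0], 1],
    [[0, 0, 0], [0, 0, 0], 1],
    [[0, 0, 0], [0, 0, 0], 1],
    [[0, 0, 0], [0, 0, 0], 1],
    [[0, 0, 0], [0, 0, 0], 1]
  ]
}}

```text
t: 7.65
position: [0.4561, -0.0686, 0.1383]
eef_rot: [-3.142, -0.0, 0.13]
contact_force: [0.4, -0.2, -0.6]
finger_gap: 0.0001
grasp_force: 0.0
```

Call:
{"method": "arm_command", "body": {
  "targets": [
    [[0, 0, 0.0006], [0, 0, 0], 1],
    [[0, 0, 0.0006], [0, 0, 0], 1],
    [[0, 0, 0], [0, 0, 0], 1],
    [[0, 0, 0], [0, 0, 0], 1],
    [[0, 0, 0], [0, 0, 0], 1],
    [[0, 0, 0], [0, 0, 0], 1],
    [[0, 0, 0], [0, 0, 0], 1],
    [[0, 0, 0], [0, 0, 0], 1],
    [[0, 0, 0], [0, 0, 0], 1],
    [[0, 0, 0], [0, 0, 0], 1]
  ]
}}

```text
t: 8.9
position: [0.4561, -0.0686, 0.1371]
eef_rot: [3.142, -0.0, 0.13]
contact_force: [0.4, -0.3, 5.5]
finger_gap: -0.0003
grasp_force: 2.6
```

Call:
{"method": "arm_command", "body": {
  "targets": [
    [[0, 0, 0.0004], [0, 0, 0], 1],
    [[0, 0, 0], [0, 0, 0], 1],
    [[0.001, 0, 0], [0, 0, 0], 1],
    [[0.0015, 0, 0], [0, 0, 0], 1],
    [[0.0015, 0, 0], [0, 0, 0], 1],
    [[0.0015, 0, 0], [0, 0, 0], 1],
    [[0.0015, 0, 0], [0, 0, 0], 1],
    [[0.001, 0, 0], [0, 0, 0], 1],
    [[0, 0, 0], [0, 0, 0], 1],
    [[0, 0, 0], [0, 0, 0], 1]
  ]
}}

```text
t: 10.15
position: [0.464, -0.0676, 0.1368]
eef_rot: [3.142, -0.0, 0.13]
contact_force: [-1.4, 0.3, 7.6]
finger_gap: -0.0
grasp_force: 3.6
```

Run:
```python
from rig import r
s=r.read_state();print(s["position"],s["contact_force"],s["wrist_torque"])
```

```text
[ 0.46403644 -0.06755576  0.13683279] [-1.37900474  0.28432828  7.57536394] [0.04713726 0.32768238 0.02512123]
```

Call:
{"method": "arm_command", "body": {
  "targets": [
    [[0, 0, -0.003], [0, 0, 0], 1],
    [[-0.016, 0, 0], [0, 0, 0], 1],
    [[0, 0, 0.0025], [0, 0, 0], 1],
    [[0, 0, 0.0006], [0, 0, 0], 1],
    [[0, 0, 0], [0, 0, 0], 1],
    [[0.003, 0, 0], [0, 0, 0], 1],
    [[0.0035, 0, 0], [0, 0, 0], 1],
    [[0.0035, 0, 0], [0, 0, 0], 1],
    [[0.0035, 0, 0], [0, 0, 0], 1],
    [[0.0025, 0, 0], [0, 0, 0], 1]
  ]
}}

```text
t: 11.4
position: [0.4647, -0.0674, 0.1368]
eef_rot: [-3.142, -0.0, 0.13]
contact_force: [-2.8, 1.8, 8.1]
finger_gap: 0.0001
grasp_force: 3.5
```

```bash
cat > m.py <<'E'
import sys,cv2
from rig import r
from h import *
s=r.read_state();print(s["position"],s["contact_force"])
c=np.array([0.45891666,-0.08939518]);print("box xy",inbox(c,.1298,s["position"]))
i=r.get_image("side");cv2.imwrite(f"pics/{sys.argv[1]}.png",cv2.resize(i["pixels"][155:250,140:280],None,fx=5.6,fy=5.6,interpolation=2))
E
python3 m.py s2
```

```text
[ 0.46467533 -0.06741426  0.13678777] [-2.78091423  1.84554608  8.07695979]
box xy [0.00855535 0.02105063]
```

View pics/s2.png

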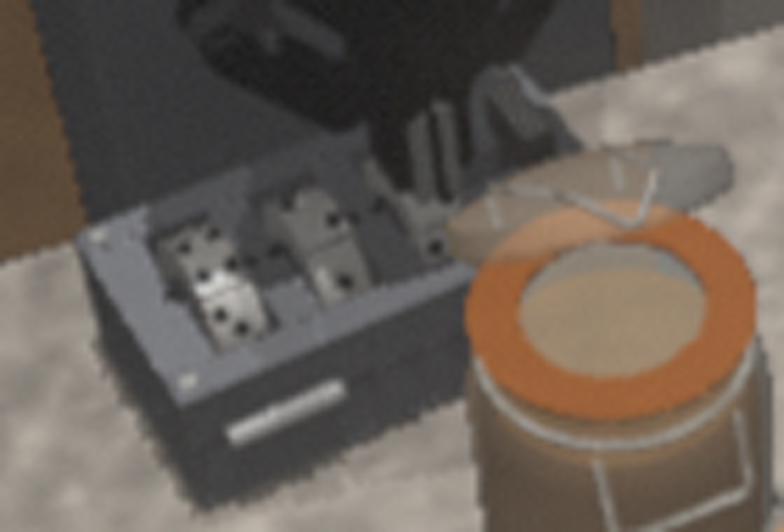

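The left wheel has rolled: a dot that was on top is now low on the +x face at (435,245). The tangential force matches rolling, so I'll make the last long stroke.

Call:
{"method": "arm_command", "body": {
  "targets": [
    [[0, 0, -0.003], [0, 0, 0], 1],
    [[-0.016, 0, 0], [0, 0, 0], 1],
    [[0, 0, 0.0025], [0, 0, 0], 1],
    [[0, 0, 0.0005], [0, 0, 0], 1],
    [[0, 0, 0], [0, 0, 0], 1],
    [[0.003, 0, 0], [0, 0, 0], 1],
    [[0.0035, 0, 0], [0, 0, 0], 1],
    [[0.0035, 0, 0], [0, 0, 0], 1],
    [[0.0035, 0, 0], [0, 0, 0], 1],
    [[0.0025, 0, 0], [0, 0, 0], 1]
  ]
}}

```text
t: 12.7
position: [0.4649, -0.0674, 0.1369]
eef_rot: [3.142, -0.0, 0.13]
contact_force: [-3.0, 1.2, 6.6]
finger_gap: -0.0
grasp_force: 3.3
```

Call:
{"method": "arm_command", "body": {
  "targets": [
    [[0, 0, -0.01], [0, 0, 0], 1],
    [[0, 0, -0.02], [0, 0, 0], 1],
    [[-0.004, 0.034, 0], [0, 0, 0], 1],
    [[-0.0045, 0.034, 0], [0, 0, 0], 1],
    [[0, 0, 0], [0, 0, 0], 1],
    [[0, 0, 0.01], [0, 0, 0], 1],
    [[0, 0, 0.01], [0, 0, 0], 1],
    [[0, 0, 0.0045], [0, 0, 0], 1],
    [[0, 0, 0], [0, 0, 0], 1],
    [[0, 0, 0], [0, 0, 0], 1]
  ]
}}

```text
t: 13.95
position: [0.4645, -0.136, 0.1423]
eef_rot: [3.141, -0.0, 0.13]
contact_force: [0.6, -0.1, -0.3]
finger_gap: -0.0004
grasp_force: 0.0
```

```bash
python3 m.py s3
```

```text
[ 0.46453104 -0.13597827  0.14227389] [ 0.57271827 -0.1121748  -0.2659988 ]
box xy [-0.00046237 -0.04691793]
```

View pics/s3.png

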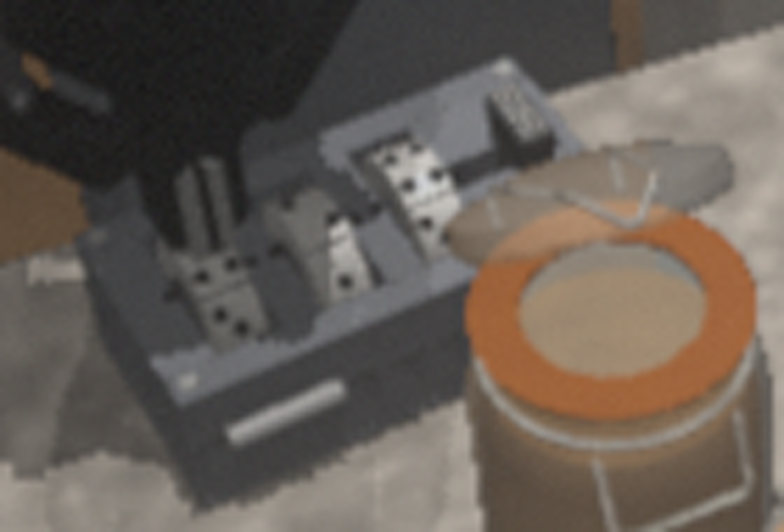

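The left wheel now shows four, with dots at (385,158), (415,148), (407,187) and (437,175).

```bash
cat >> h.py <<'E'
def cyl(i,uv,c=np.array([0.45891666,-0.08939518]),y=.1298,zc=.04,R=.024):
    dd=Rm(i)@np.linalg.inv(i["intrinsics"])@[*uv,1];o=np.asarray(i["xyz"])
    co,si=np.cos(y),np.sin(y);M=np.array([[co,si,0],[-si,co,0],[0,0,1]])
    o=M@(o-[*c,0]);dd=M@dd;a=dd[0]**2+dd[2]**2;ox,oz=o[0],o[2]-zc
    b=ox*dd[0]+oz*dd[2];k=ox**2+oz**2-R*R;l=(-b-np.sqrt(b*b-a*k))/a;p=o+l*dd
    return np.array([np.arctan2(p[0],p[2]-zc),p[1]*1e3]).round(3)
S=lambda p:((p[0]+.5)/5.6+140-.5,(p[1]+.5)/5.6+155-.5)
E
python3 - <<'E'
import pickle;from h import *
s=pickle.load(open("im0.pkl","rb"))["side"]
a=[cyl(s,S(p)) for p in[(385,158),(415,148),(407,187),(437,175)]];print(a,np.mean(a,0))
E
```

```text
[array([-0.306, 14.468]), array([-0.25, 24.01]), array([ 0.309, 14.677]), array([ 0.317, 24.67 ])] [1.750000e-02 1.945625e+01]
```

Call:
{"method": "arm_command", "body": {
  "targets": [
    [[0, 0, 0.0006], [0, 0, 0], 1],
    [[0, 0, 0.0006], [0, 0, 0], 1],
    [[0, 0, 0], [0, 0, 0], 1],
    [[0, 0, 0], [0, 0, 0], 1],
    [[0, 0, 0], [0, 0, 0], 1],
    [[0, 0, 0], [0, 0, 0], 1],
    [[0, 0, 0], [0, 0, 0], 1],
    [[0, 0, 0], [0, 0, 0], 1],
    [[0, 0, 0], [0, 0, 0], 1],
    [[0, 0, 0], [0, 0, 0], 1]
  ]
}}

```text
t: 15.25
position: [0.4644, -0.1361, 0.1409]
eef_rot: [-3.142, 0.0, 0.13]
contact_force: [0.9, -0.7, -0.1]
finger_gap: 0.0005
grasp_force: 0.0
```

Call:
{"method": "arm_command", "body": {
  "targets": [
    [[0, 0, 0.0006], [0, 0, 0], 1],
    [[0, 0, 0.0006], [0, 0, 0], 1],
    [[0, 0, 0], [0, 0, 0], 1],
    [[0, 0, 0], [0, 0, 0], 1],
    [[0, 0, 0], [0, 0, 0], 1],
    [[0, 0, 0], [0, 0, 0], 1],
    [[0, 0, 0], [0, 0, 0], 1],
    [[0, 0, 0], [0, 0, 0], 1],
    [[0, 0, 0], [0, 0, 0], 1],
    [[0, 0, 0], [0, 0, 0], 1]
  ]
}}

```text
t: 16.5
position: [0.4644, -0.136, 0.1397]
eef_rot: [-3.142, 0.0, 0.13]
contact_force: [0.7, -0.9, 0.2]
finger_gap: -0.0001
grasp_force: 0.0
```

Call:
{"method": "arm_command", "body": {
  "targets": [
    [[0, 0, 0.0006], [0, 0, 0], 1],
    [[0, 0, 0.0006], [0, 0, 0], 1],
    [[0, 0, 0], [0, 0, 0], 1],
    [[0, 0, 0], [0, 0, 0], 1],
    [[0, 0, 0], [0, 0, 0], 1],
    [[0, 0, 0], [0, 0, 0], 1],
    [[0, 0, 0], [0, 0, 0], 1],
    [[0, 0, 0], [0, 0, 0], 1],
    [[0, 0, 0], [0, 0, 0], 1],
    [[0, 0, 0], [0, 0, 0], 1]
  ]
}}

```text
t: 17.75
position: [0.4644, -0.1361, 0.1385]
eef_rot: [-3.142, 0.0, 0.13]
contact_force: [-0.5, 0.3, 0.3]
finger_gap: 0.0001
grasp_force: 0.0
```

Call:
{"method": "arm_command", "body": {
  "targets": [
    [[0, 0, 0.0006], [0, 0, 0], 1],
    [[0, 0, 0.0006], [0, 0, 0], 1],
    [[0, 0, 0], [0, 0, 0], 1],
    [[0, 0, 0], [0, 0, 0], 1],
    [[0, 0, 0], [0, 0, 0], 1],
    [[0, 0, 0], [0, 0, 0], 1],
    [[0, 0, 0], [0, 0, 0], 1],
    [[0, 0, 0], [0, 0, 0], 1],
    [[0, 0, 0], [0, 0, 0], 1],
    [[0, 0, 0], [0, 0, 0], 1]
  ]
}}

```text
t: 19.0
position: [0.4645, -0.1361, 0.1376]
eef_rot: [3.141, -0.0, 0.13]
contact_force: [-1.7, 0.3, 7.3]
finger_gap: 0.0002
grasp_force: 3.2
```

Call:
{"method": "arm_command", "body": {
  "targets": [
    [[0, 0, 0.0002], [0, 0, 0], 1],
    [[-0.001, 0, 0], [0, 0, 0], 1],
    [[-0.0015, 0, 0], [0, 0, 0], 1],
    [[-0.0015, 0, 0], [0, 0, 0], 1],
    [[-0.0015, 0, 0], [0, 0, 0], 1],
    [[-0.0015, 0, 0], [0, 0, 0], 1],
    [[-0.001, 0, 0], [0, 0, 0], 1],
    [[-0.001, 0, 0], [0, 0, 0], 1],
    [[0, 0, 0], [0, 0, 0], 1],
    [[0, 0, 0], [0, 0, 0], 1]
  ]
}}

```text
t: 20.25
position: [0.456, -0.1372, 0.1376]
eef_rot: [3.141, -0.002, 0.13]
contact_force: [1.8, 1.1, 4.8]
finger_gap: 0.0003
grasp_force: 2.6
```

Call:
{"method": "arm_command", "body": {
  "targets": [
    [[0, 0, -0.003], [0, 0, 0], 1],
    [[0.0165, 0, 0], [0, 0, 0], 1],
    [[0, 0, 0.0025], [0, 0, 0], 1],
    [[0, 0, 0.0008], [0, 0, 0], 1],
    [[0, 0, 0], [0, 0, 0], 1],
    [[-0.003, 0, 0], [0, 0, 0], 1],
    [[-0.0035, 0, 0], [0, 0, 0], 1],
    [[-0.0035, 0, 0], [0, 0, 0], 1],
    [[-0.0035, 0, 0], [0, 0, 0], 1],
    [[-0.0025, 0, 0], [0, 0, 0], 1]
  ]
}}

```text
t: 21.5
position: [0.456, -0.1373, 0.1374]
eef_rot: [3.141, -0.002, 0.13]
contact_force: [2.6, 1.4, 7.3]
finger_gap: 0.0003
grasp_force: 3.5
```

Call:
{"method": "arm_command", "body": {
  "targets": [
    [[0, 0, -0.01], [0, 0, 0], 1],
    [[0, 0, -0.03], [0, 0, 0], 1],
    [[0.003, -0.045, 0], [0, 0, 0], 1],
    [[0.003, -0.045, 0], [0, 0, 0], 1],
    [[0.003, -0.045, 0], [0, 0, 0], 1],
    [[0, 0, 0], [0, 0, 0], 1],
    [[0, 0, 0], [0, 0, 0], 1],
    [[0, 0, 0], [0, 0, 0], 1],
    [[0, 0, 0], [0, 0, 0], 1],
    [[0, 0, 0], [0, 0, 0], 1]
  ]
}}

```text
t: 22.75
position: [0.4474, -0.0025, 0.1768]
eef_rot: [3.142, 0.0, 0.129]
contact_force: [0.3, 0.7, 0.8]
finger_gap: -0.0001
grasp_force: 0.0
```

```bash
python3 m.py s4
```

```text
[ 0.44742696 -0.00254684  0.1767513 ] [0.30125392 0.66343641 0.78619694]
box xy [-0.00015176  0.08760493]
```

View pics/s4.png

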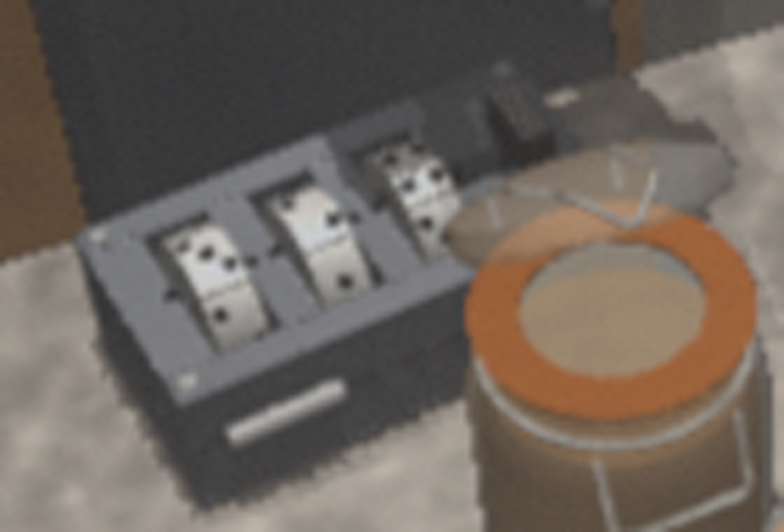

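Right wheel shows three, with dots at (184,247), (208,254) and (232,263).

Run:
```python
import pickle;from h import *
s=pickle.load(open("im0.pkl","rb"))["side"]
for q in([(184,247),(208,254),(232,263)],[(409,187),(436,175)],[(288,201),(334,219)]): print([cyl(s,S(p)) for p in q])
```

```text
[array([ -0.188, -52.626]), array([  0.09 , -47.834]), array([  0.34 , -42.984])]
[array([ 0.32 , 15.217]), array([ 0.311, 24.398])]
[array([ -0.244, -18.415]), array([ 0.326, -9.742])]
```

Call:
{"method": "arm_command", "body": {
  "targets": [
    [[0, 0, 0.01], [0, 0, 0], 1],
    [[0, 0, 0.015], [0, 0, 0], 1],
    [[0, 0, 0.01], [0, 0, 0], 1],
    [[0, 0, 0.006], [0, 0, 0], 1],
    [[0, 0, 0.004], [0, 0, 0], 1],
    [[0, 0, 0], [0, 0, 0], 1],
    [[0, 0.001, 0], [0, 0, 0], 1],
    [[0, 0.001, 0], [0, 0, 0], 1],
    [[0, 0.001, 0], [0, 0, 0], 1],
    [[0, 0, 0], [0, 0, 0], 1]
  ]
}}

```text
t: 24.05
position: [0.4478, -0.0052, 0.1318]
eef_rot: [3.142, -0.0, 0.13]
contact_force: [0.6, -0.1, 0.1]
finger_gap: 0.0
grasp_force: 0.0
```

Right wheel is about 0.08 rad past three. There is plenty of time, so I'll trim it by about 2 mm.

Call:
{"method": "arm_command", "body": {
  "targets": [
    [[0, 0, -0.01], [0, 0, 0], 1],
    [[0, 0, -0.02], [0, 0, 0], 1],
    [[0, 0.044, 0], [0, 0, 0], 1],
    [[0, 0.044, 0], [0, 0, 0], 1],
    [[0, 0.044, 0], [0, 0, 0], 1],
    [[0, 0, 0.01], [0, 0, 0], 1],
    [[0, 0, 0.008], [0, 0, 0], 1],
    [[0, 0, 0.003], [0, 0, 0], 1],
    [[0, 0, 0], [0, 0, 0], 1],
    [[0, 0, 0], [0, 0, 0], 1]
  ]
}}

```text
t: 25.3
position: [0.4651, -0.1356, 0.1411]
eef_rot: [3.141, -0.0, 0.13]
contact_force: [-0.5, 0.2, -0.6]
finger_gap: -0.0002
grasp_force: 0.0
```

Call:
{"method": "arm_command", "body": {
  "targets": [
    [[0, 0, 0.0015], [0, 0, 0], 1],
    [[0, 0, 0.0012], [0, 0, 0], 1],
    [[0, 0, 0.0006], [0, 0, 0], 1],
    [[0, 0, 0.0004], [0, 0, 0], 1],
    [[0, 0, 0.0002], [0, 0, 0], 1],
    [[0, 0, 0], [0, 0, 0], 1],
    [[-0.001, 0, 0], [0, 0, 0], 1],
    [[-0.001, 0, 0], [0, 0, 0], 1],
    [[0, 0, 0], [0, 0, 0], 1],
    [[0, 0, 0], [0, 0, 0], 1]
  ]
}}

```text
t: 26.55
position: [0.4635, -0.1363, 0.1376]
eef_rot: [3.141, -0.002, 0.13]
contact_force: [1.4, 2.6, 6.8]
finger_gap: 0.0002
grasp_force: 3.4
```

Call:
{"method": "arm_command", "body": {
  "targets": [
    [[0, 0, -0.01], [0, 0, 0], 1],
    [[0, 0, -0.02], [0, 0, 0], 1],
    [[0.002, -0.044, 0], [0, 0, 0], 1],
    [[0, -0.044, 0], [0, 0, 0], 1],
    [[0, -0.044, 0], [0, 0, 0], 1],
    [[0, 0, 0], [0, 0, 0], 1],
    [[0, 0, 0.015], [0, 0, 0], 1],
    [[0, 0, 0.015], [0, 0, 0], 1],
    [[0, 0, 0.006], [0, 0, 0], 1],
    [[0, 0, 0], [0, 0, 0], 1]
  ]
}}

```text
t: 27.8
position: [0.4476, -0.0055, 0.1302]
eef_rot: [-3.141, 0.001, 0.129]
contact_force: [-0.2, -0.0, -0.2]
finger_gap: 0.0003
grasp_force: 0.0
```

```bash
python3 m.py s5
```

```text
[ 0.44764664 -0.00550545  0.13023059] [-0.18056815 -0.0023701  -0.17695647]
box xy [-0.00031688  0.08464278]
```

View pics/s5.png

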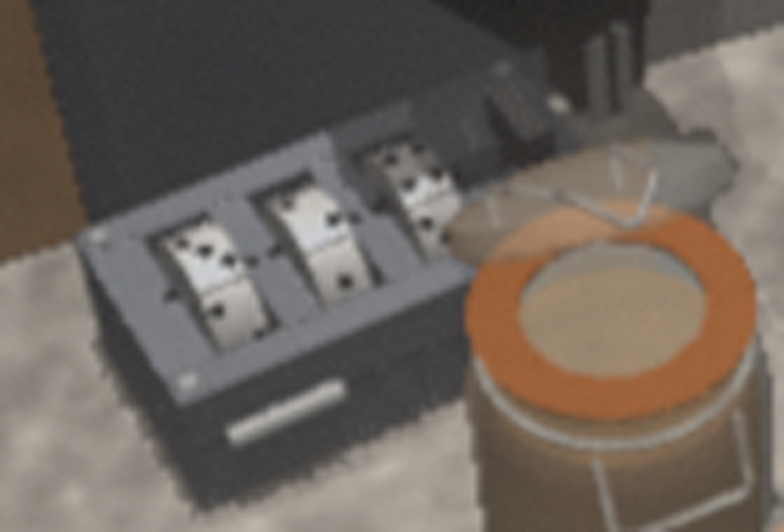

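Right wheel's dots are now at (183,245), (206,250) and (230,260), and the fingers are down to the left of the catch. I'll approach it slowly.

Call:
{"method": "arm_command", "body": {
  "targets": [
    [[0, 0.001, 0], [0, 0, 0], 1],
    [[0, 0.001, 0], [0, 0, 0], 1],
    [[0, 0.001, 0], [0, 0, 0], 1],
    [[0, 0.001, 0], [0, 0, 0], 1],
    [[0, 0.001, 0], [0, 0, 0], 1],
    [[0, 0.001, 0], [0, 0, 0], 1],
    [[0, 0.001, 0], [0, 0, 0], 1],
    [[0, 0.0005, 0], [0, 0, 0], 1],
    [[0, 0.0005, 0], [0, 0, 0], 1],
    [[0, 0, 0], [0, 0, 0], 1]
  ]
}}

```text
t: 29.1
position: [0.4488, -0.0131, 0.1309]
eef_rot: [-3.142, 0.0, 0.13]
contact_force: [0.3, -0.1, -0.7]
finger_gap: -0.0002
grasp_force: 0.0
```

Call:
{"method": "arm_command", "body": {
  "targets": [
    [[0, 0.0005, 0], [0, 0, 0], 1],
    [[0, 0.0005, 0], [0, 0, 0], 1],
    [[0, 0.0005, 0], [0, 0, 0], 1],
    [[0, 0.0005, 0], [0, 0, 0], 1],
    [[0, 0.0005, 0], [0, 0, 0], 1],
    [[0, 0.0005, 0], [0, 0, 0], 1],
    [[0, 0.0005, 0], [0, 0, 0], 1],
    [[0, 0.0005, 0], [0, 0, 0], 1],
    [[0, 0.0005, 0], [0, 0, 0], 1],
    [[0, 0.0005, 0], [0, 0, 0], 1]
  ]
}}

```text
t: 30.35
position: [0.4495, -0.018, 0.1309]
eef_rot: [-3.142, 0.0, 0.13]
contact_force: [-0.1, 2.7, 0.0]
finger_gap: -0.0003
grasp_force: 1.3
```

Call:
{"method": "arm_command", "body": {
  "targets": [
    [[0, 0.0005, 0], [0, 0, 0], 1],
    [[0, 0.0005, 0], [0, 0, 0], 1],
    [[0, 0.0005, 0], [0, 0, 0], 1],
    [[0, 0.0005, 0], [0, 0, 0], 1],
    [[0, 0.0005, 0], [0, 0, 0], 1],
    [[0, 0.0005, 0], [0, 0, 0], 1],
    [[0, 0.0005, 0], [0, 0, 0], 1],
    [[0, 0.0005, 0], [0, 0, 0], 1],
    [[0, 0, 0], [0, 0, 0], 1],
    [[0, 0, 0], [0, 0, 0], 1]
  ]
}}

```text
t: 31.6
position: [0.45, -0.022, 0.1309]
eef_rot: [3.142, 0.0, 0.13]
contact_force: [-0.7, 2.5, 0.3]
finger_gap: -0.0001
grasp_force: 1.0
```

Call:
{"method": "arm_command", "body": {
  "targets": [
    [[0, 0.001, 0], [0, 0, 0], 1],
    [[0, 0.001, 0], [0, 0, 0], 1],
    [[0, 0.001, 0], [0, 0, 0], 1],
    [[0, 0.001, 0], [0, 0, 0], 1],
    [[0, 0.001, 0], [0, 0, 0], 1],
    [[0, 0.001, 0], [0, 0, 0], 1],
    [[0, 0.001, 0], [0, 0, 0], 1],
    [[0, 0.001, 0], [0, 0, 0], 1],
    [[0, 0.001, 0], [0, 0, 0], 1],
    [[0, 0.001, 0], [0, 0, 0], 1]
  ]
}}

```text
t: 32.85
position: [0.4513, -0.0319, 0.1309]
eef_rot: [3.142, -0.0, 0.13]
contact_force: [-0.5, 3.5, -0.1]
finger_gap: -0.0
grasp_force: 1.3
```

Now at box y ≈ 0.058. I'll creep in with a force check every 1–2 mm.

Call:
{"method": "arm_command", "body": {
  "targets": [
    [[0, 0.0004, 0], [0, 0, 0], 1],
    [[0, 0.0004, 0], [0, 0, 0], 1],
    [[0, 0.0004, 0], [0, 0, 0], 1],
    [[0, 0.0004, 0], [0, 0, 0], 1],
    [[0, 0, 0], [0, 0, 0], 1],
    [[0, 0, 0], [0, 0, 0], 1],
    [[0, 0, 0], [0, 0, 0], 1],
    [[0, 0, 0], [0, 0, 0], 1],
    [[0, 0, 0], [0, 0, 0], 1],
    [[0, 0, 0], [0, 0, 0], 1]
  ]
}}

```text
t: 34.1
position: [0.4515, -0.0335, 0.1309]
eef_rot: [3.142, -0.0, 0.13]
contact_force: [-0.6, 3.9, -0.7]
finger_gap: 0.0
grasp_force: 1.0
```

Call:
{"method": "arm_command", "body": {
  "targets": [
    [[0, 0.0003, 0], [0, 0, 0], 1],
    [[0, 0.0003, 0], [0, 0, 0], 1],
    [[0, 0, 0], [0, 0, 0], 1],
    [[0, 0, 0], [0, 0, 0], 1],
    [[0, 0, 0], [0, 0, 0], 1],
    [[0, 0, 0], [0, 0, 0], 1],
    [[0, 0, 0], [0, 0, 0], 1],
    [[0, 0, 0], [0, 0, 0], 1],
    [[0, 0, 0], [0, 0, 0], 1],
    [[0, 0, 0], [0, 0, 0], 1]
  ]
}}

```text
t: 35.35
position: [0.4516, -0.0341, 0.1309]
eef_rot: [-3.142, -0.0, 0.13]
contact_force: [-0.4, 2.9, -0.1]
finger_gap: -0.0
grasp_force: 1.2
```

Call:
{"method": "arm_command", "body": {
  "targets": [
    [[0, 0.0003, 0], [0, 0, 0], 1],
    [[0, 0.0003, 0], [0, 0, 0], 1],
    [[0, 0, 0], [0, 0, 0], 1],
    [[0, 0, 0], [0, 0, 0], 1],
    [[0, 0, 0], [0, 0, 0], 1],
    [[0, 0, 0], [0, 0, 0], 1],
    [[0, 0, 0], [0, 0, 0], 1],
    [[0, 0, 0], [0, 0, 0], 1],
    [[0, 0, 0], [0, 0, 0], 1],
    [[0, 0, 0], [0, 0, 0], 1]
  ]
}}

```text
t: 36.6
position: [0.4516, -0.0344, 0.1308]
eef_rot: [-3.141, 0.0, 0.13]
contact_force: [-0.6, 6.8, -1.1]
finger_gap: -0.0001
grasp_force: 2.8
```

The stop is felt at 6.8 N, where the travel predicts it. I'll retreat and check.

Call:
{"method": "arm_command", "body": {
  "targets": [
    [[0, -0.002, 0], [0, 0, 0], 1],
    [[0, -0.006, 0], [0, 0, 0], 1],
    [[0, -0.006, 0], [0, 0, 0], 1],
    [[0, 0, -0.02], [0, 0, 0], 1],
    [[0, 0, -0.04], [0, 0, 0], 1],
    [[0, -0.03, -0.04], [0, 0, 0], 1],
    [[-0.02, -0.03, -0.04], [0, 0, 0], 1],
    [[-0.02, -0.03, 0], [0, 0, 0], 1],
    [[0, 0, 0], [0, 0, 0], 1],
    [[0, 0, 0], [0, 0, 0], 1]
  ]
}}

```text
t: 37.85
position: [0.3987, 0.0632, 0.2709]
eef_rot: [3.141, -0.0, 0.13]
contact_force: [-0.3, -0.6, 0.4]
finger_gap: -0.0
grasp_force: 0.0
```

```bash
python3 m.py s6
```

```text
[0.39874346 0.06322874 0.27088869] [-0.30347151 -0.61138912  0.40437564]
box xy [-0.03991201  0.15912858]
```

View pics/s6.png

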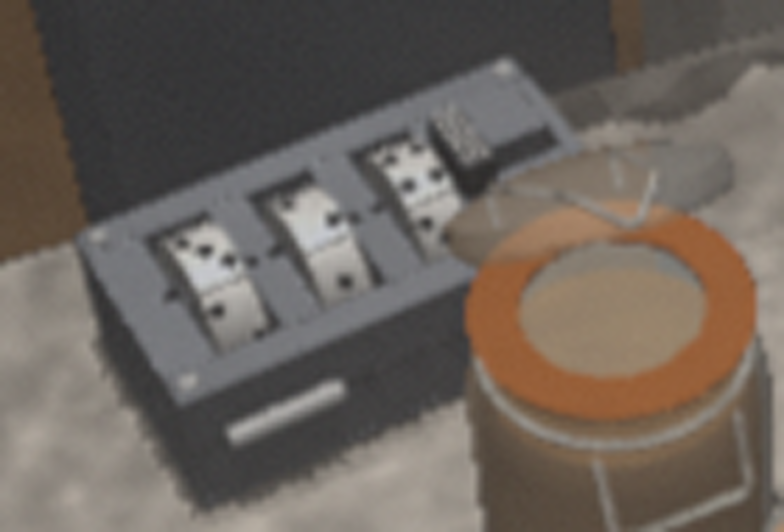

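The catch has moved from (520,125) to (460,145), right beside the left wheel. The wheels read four, two, three, and the arm is clear.

```bash
python3 -c "
from rig import r
print(r.finish_job())"
```

```text
the job is handed in; nothing more can be done
None
```

The job is handed in: in the last picture the wheels read four, two, three and the catch sits beside the left wheel, having met its stop at about 7 N; no verdict came back.

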